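# Clamp a glued cross with the sunken clamp knob

## Task

Stand the small wooden cross with its freshly glued plinth upright on the bed of the gluing clamp, between the jaw and the fence with its long side along them, and let go. Then reach down through the round opening of the yellow guard and turn the sunken red knob clockwise until the jaw presses the plinth against the fence with about 14 N, never more than 25 N even for a moment, and leave it clamped so. Do not lean on the guard, push the jaw by hand, or disturb the other things on the bench.

Things in the scene. Friction and masses are not known exactly. Their poses are not given: they have to be found in the camera images.
- cross_grip (a point): Where the cross's arms meet its upright, the place to grasp it, 78 mm above the plinth's underside. x along the arms and the plinth's long side, y across its thickness, z up. Arms 60 mm long (x), 12 mm thick (y), 16 mm high; upright 16 x 12 mm, rising from the plinth to 110 mm.
- cross: Small brown wooden cross on a plinth, loose, 0.13 to 0.22 kg; origin at the centre of the plinth's underside, axes as cross_grip. Plinth 70 mm (x) x 32 mm (y) x 36 mm high, two halves with a yellow glue line between. The same from both sides.
- bed (a point): Middle of the free place between jaw and fence, on the bed, 12 mm above the bench. x along jaw and fence, y from jaw to fence, z up. Both are 100 mm long, 14 to 48 mm above the bench. Open, the jaw's face stands at y -24 mm, the fence's at +24 mm, but the fence is set anew each time up to 4 mm either way. The jaw can slide the plinth to the fence. Clamp fixed to the bench.
- jaw: Aluminium jaw with cork face; origin mid-face, 31 mm above the bench, axes as bed. It moves along +y 8 mm per rad of the knob (rack and pinion) on a stiff spring, 8 N per mm. Once the plinth is held, 14 N come about 0.24 rad after first contact and add 0.11 N m at the knob. 8 to 20 N is right. The clamp stays where it is left when the knob is let go.
- guard: Yellow guard plate over the knob, 136 x 136 x 5 mm, its top 85 mm above the bench, on a green housing as wide, at the -y end of the clamp (its near face at bed y -76 mm); round opening 100 mm across centred on the knob's axis. Origin on that axis at bench height. It takes only light touches (under 15 N).
- knob_grip (a point): Where to grip the sunken red knob: on its vertical axis, 62 mm above the bench, 23 mm below the guard's top; turns with the knob. The knob is a bar 40 mm long (x), 12 mm thick (y), 32 to 70 mm above the bench, on a thin stem; free room of 63 mm round the axis below the guard, down to 14 mm above the bench.
- knob (a joint): Knob angle, rad: 0 at the start with the jaw open, growing clockwise seen from above (which closes the jaw), stop at 4.2. A constant friction of 0.2 N m resists turning; the jaw's pressing force adds 0.008 N m per N.
- jar: Bystander, to be left alone: amber glass jar with a brass lid, 56 mm across, 75 mm high; origin at the centre of its underside.
- figure: Bystander, to be left alone: white plaster figurine, 56 mm across, 90 mm high; origin at the centre of its underside.
- mug: Bystander, to be left alone: red mug, 80 mm across, 95 mm high; origin at the centre of its underside.
- spray: Bystander, to be left alone: spray can, 60 mm across, 180 mm high; origin at the centre of its underside.
- sander: Bystander, to be left alone: cork sanding block, 100 x 60 x 30 mm; origin at the centre of its underside.
- tin: Bystander, to be left alone: blue rectangular tin, 60 x 110 x 110 mm; origin at the centre of its underside.
- brush: Bystander, to be left alone: paint brush lying flat, 200 mm long; origin at the centre of its underside.
Things that resemble listed ones, but are neither listed nor needed, are in the scene too. Leave any turquoise look-alike of the cross alone.

How it is judged:
By the outcome, as a careful person would: the job done as asked, in the order asked, and still so for the second after the job is handed in, with the robot touching nothing.
It also fails if it takes over 72 s, if anything falls off the work surface, if the arm or the gripper's body presses on something with over 40 N, if the wrist force passes 120 N, or if a joint passes its speed limit or range.

## Robot

A 6-joint arm with a two-finger parallel gripper is mounted at the origin on the work surface. World frame = base frame: x ahead of the robot, y to its left, z up, the work surface at z = 0. Lengths are in m, angles in degrees, forces in N, time in s.
With the tool pointing down it reaches from about 0.4 to 0.825 m from the base axis. Payload 7 kg.
Tool frame: the origin (TCP) lies midway between the tips of the shut fingers; the grasp point (between the pads) lies 19 mm behind it; z points along the fingers, y is the line along which they close (so a half turn about z gives the same grasp; the last joint's range is limited). The gripper opens to 88 mm and grips with 3 to 60 N. Pads are 19 mm wide; open, the fingers measure 130 mm over their backs; the gripper's body (78 mm by 193 mm) begins 47 mm behind the grasp point.
Start: joints at [81.71, 20.546, 0.682, 0, -70.136, -16.507], TCP at [0.283, 0.613, 0.227] pointing down, gripper open.
Joint ranges: [-176.03, 176.03], [-82.01, 121.73], [-58.28, 71.71], [-173.87, 95.51], [-174.79, -0.11], [-173.66, 173.66]. Speed limits (degrees/s): [136.94, 136.94, 172.46, 180, 180, 180].

## Interface

Orientations are given as [roll, pitch, yaw] about the fixed x, y, z axes, in that order (R = Rz(yaw) Ry(pitch) Rx(roll)).
In Python, from plant import ctrl, viewer, close_job gives the robot as it stands. The module is installed in compiled form; this text tells all that it offers.
- The arm moves only by the tool step_arm, never from a script. Its argument "moves" is a list that holds one entry, the list of rows, each a list of 5 numbers: the shift along the world's x, y, z in cm, then the turn about the world's z in rad, then the finger opening in cm, from 0 to 8.76. In form: [[[tx, ty, tz, twist, grip], ...]]. A call has 1 to 10 rows; each row shifts and turns the commanded pose from where the row before left it; what a row does not reach is not made up. A row lasts 1/10 s, in which the tool goes at most 50 mm and 8.59 degrees, less where a joint would pass 70% of its speed; a pose out of reach is approached as far as the arm can. A call with a gripper value outside its range is refused whole. The fingers move at their own pace and stop on an object; the grip force is fixed at half the most. Time passes only in rows, so rows that do not move let the fingers close. It gives the time, the measured TCP pose, the force, the opening and the grip force at its end, in the units of the state.
- ctrl.get_obs(): the state, without advancing time (a new reading comes with each control period).
- viewer.snapshot(name): name is "side" or "top"; returns (picture, depth): 480x640x3 uint8, blue, green, red; 480x640 float32, m along the optical axis (not along the pixel's ray), 0 where there is no reading.
- viewer.camera_info(name): a dict with "camera_matrix" (3x3 intrinsics, pixels), "eye" and "orientation" of the camera in the world. Camera axes: x right, y down, z forward; pixel columns grow to the right and rows downward; lengths in m; the calibration is good to about 2 mm. A picture is of the moment at which its call begins. camera_info takes no time and is no camera call.
- close_job(): hands the job in; it is judged then, once.
The state is a dict: "clock": time; "joint_pos": joint angles; "qvel": joint speeds; "tau": joint torques, N m; "tool_pos": TCP position; "orientation": TCP orientation; "force": force on the tool from outside, world axes, zero at the start; "moment": the same for the moment, N m; "opening": finger opening in m; "gripper_force": force on a finger pad.
Only numpy, scipy, OpenCV 4.12 (cv2) and the standard library are available. Lean on these libraries where they do the work, as an engineer would, in place of code of your own. Each camera call takes 0.05 s, during which the arm holds its last target. There are 200 camera calls.

## Working session

There is one attempt and no reset: what is moved stays moved. The work goes in short steps, Python scripts to look and compute and a tool call to move; the robot and the scene stay as the last step left them, time stands still between calls to the robot, and variables do not carry over. Pictures are saved under pics/ and viewed, at most 10 in all, crops included, and the job is handed in when it is done.

Besides the shell and the picture viewer there is one more tool, called as name(argument=value, ...), one argument or row to a line, values as JSON. step_arm: Moves the arm, as the interface text tells. Its arguments: {"type":"object","properties":{"moves":{"type":"array","items":{"type":"array","items":{"type":"array","items":{"type":"number"}}}}},"required":["moves"]}

```bash
mkdir -p pics; cat > h.py <<'E'
import numpy as np, cv2
from plant import ctrl, viewer
def snap(n,f):
    p,d=viewer.snapshot(n); cv2.imwrite(f'pics/{f}.png',p); np.save(f'pics/{f}.npy',d); return p,d
def cam(n):
    c=viewer.camera_info(n); return np.array(c["camera_matrix"]),np.array(c["eye"]),c["orientation"]
E
python3 - <<'E'
from h import *
for n in("top","side"):
    p,d=snap(n,n+"0"); print(viewer.camera_info(n))
print(ctrl.get_obs())
E
```

```text
{'camera_matrix': array([[542.39725732,   0.        , 323.79566835],
       [  0.        , 542.39725732, 243.7133297 ],
       [  0.        ,   0.        ,   1.        ]]), 'eye': array([0.29095072, 0.00284971, 1.26977248]), 'orientation': array([-168.78086513,    0.55958741,  -90.99598549])}
{'camera_matrix': array([[467.59271302,   0.        , 307.42340151],
       [  0.        , 467.59271302, 233.20595498],
       [  0.        ,   0.        ,   1.        ]]), 'eye': array([-0.05853875, -0.66793192,  0.75577163]), 'orientation': array([-126.97777641,   -1.23753319,  -40.87159691])}
{'clock': 0.1, 'joint_pos': array([ 8.17100800e+01,  2.05884124e+01,  6.39552668e-01, -1.73047553e-02,
       -7.01346776e+01, -1.65068107e+01]), 'qvel': array([ 0.03169726, -0.0695308 ,  0.14245699,  0.04601718, -0.0109255 ,
        0.00503069]), 'tau': array([-1.27370287e-03, -5.84164989e+01,  2.93750650e+01,  7.01550588e+00,
        1.02000585e-02, -4.57844885e-05]), 'tool_pos': array([0.28294173, 0.61236936, 0.22570954]), 'orientation': array([ 1.79915283e+02, -8.13960959e-03, -2.48026170e+01]), 'force': array([-0.99577186,  0.02961479,  0.88961457]), 'moment': array([0.03290019, 0.02593945, 0.03081686]), 'gripper_force': 0.0, 'opening': 0.08790602760967259}
```

View pics/top0.png

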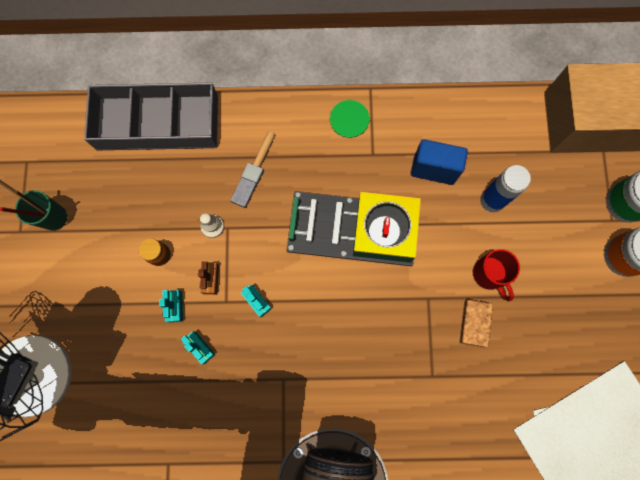

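View pics/side0.png

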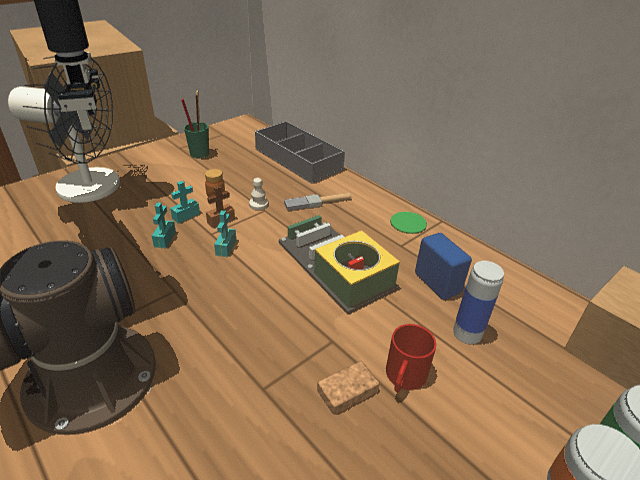

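The top view shows the brown cross at about (208,277), the figurine at (210,225), the jar at (152,251) and the turquoise look-alikes around it. The clamp runs from 290 to 420, with the guard at (388,228). The side view agrees. Next I'll zoom in.

```bash
python3 - <<'E'
import cv2,numpy as np
p=cv2.imread('pics/top0.png')
a=cv2.resize(p[185:270,280:430],None,fx=5,fy=5,interpolation=cv2.INTER_CUBIC)
b=cv2.resize(p[205:310,135:275],None,fx=5,fy=5,interpolation=cv2.INTER_CUBIC)[:, :700]
cv2.imwrite('pics/z1.png',a)
s=cv2.imread('pics/side0.png')[160:310,140:400]
cv2.imwrite('pics/z2.png',cv2.resize(s,None,fx=3,fy=3,interpolation=cv2.INTER_CUBIC))
cv2.imwrite('pics/z3.png',b)
E
```

```text
(no output)
```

View pics/z1.png

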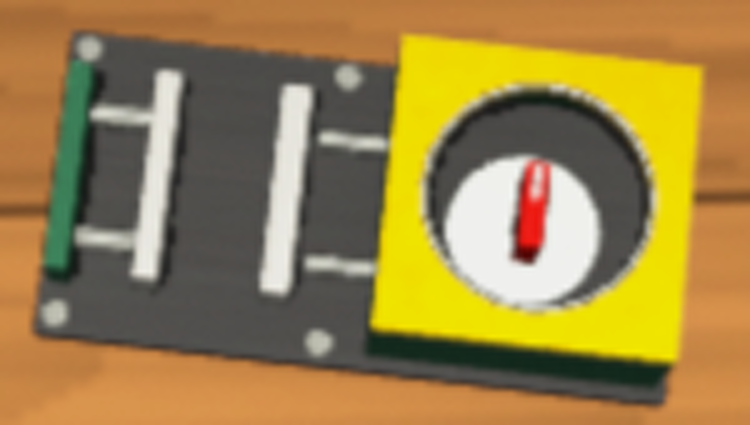

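View pics/z3.png

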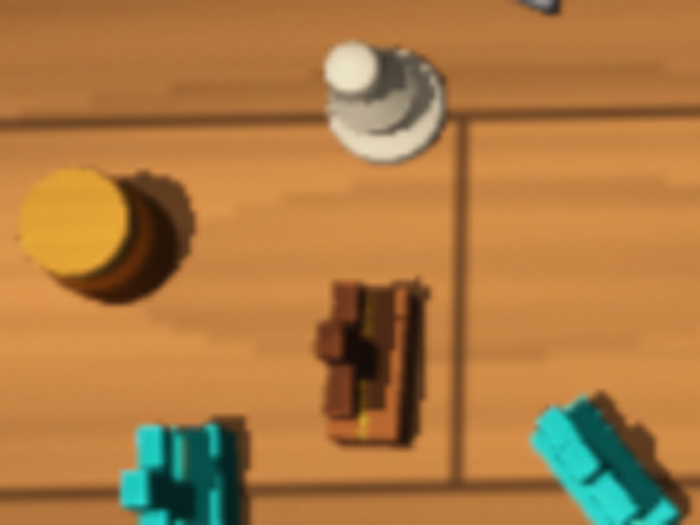

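The left white bar is the fence, the right one is the jaw, and the knob sits in the opening. The cross's arms run nearly vertical in the image, which is along world x. Now I'll measure.

```bash
cat >> h.py <<'E'
from scipy.spatial.transform import Rotation as Ro
def Rm(n):
    K,e,o=cam(n); return K,e,Ro.from_euler('xyz',o,degrees=True).as_matrix()
def cloud(n,d):
    K,e,R=Rm(n); v,u=np.mgrid[0:480,0:640]
    c=np.stack([(u-K[0,2])/K[0,0]*d,(v-K[1,2])/K[1,1]*d,d],-1)
    return c@R.T+e
def ray(n,uv,z):
    K,e,R=Rm(n); uv=np.atleast_2d(uv).astype(float)
    w=np.c_[(uv-K[:2,2])/[K[0,0],K[1,1]],np.ones(len(uv))]@R.T
    return e+w*((z-e[2])/w[:,2:])
def proj(n,X):
    K,e,R=Rm(n); c=(np.atleast_2d(X)-e)@R; return c[:,:2]/c[:,2:]*[K[0,0],K[1,1]]+K[:2,2]
def rect(P):
    (c,s,a)=cv2.minAreaRect((P[:,:2]*1000).astype(np.float32)); return np.round(c,1),np.round(s,1),round(a,1)
E
python3 - <<'E'
from h import *
for n in("top","side"):
    p=cv2.imread(f'pics/{n}0.png'); d=np.load(f'pics/{n}0.npy'); C=cloud(n,d); z=C[...,2]
    h=cv2.cvtColor(p,cv2.COLOR_BGR2HSV); H,S,V=[h[...,i] for i in range(3)]
    v,u=np.mgrid[0:480,0:640]
    box=lambda a,b,c,e:(u>=a)&(u<=b)&(v>=c)&(v<=e)
    B=box(190,222,255,300) if n=="top" else box(203,240,180,232)
    Q=box(280,430,185,270) if n=="top" else box(275,405,205,310)
    print(n,'bench z',np.median(z[box(230,285,320,370)]) if n=="top" else np.median(z[box(220,260,300,340)]))
    for nm,m in dict(arms=B&(z>.066)&(z<.1),plinth=B&(z>.02)&(z<.045),crosstop=B&(z>.1),
        yellow=Q&(H>22)&(H<34)&(S>180)&(z>.07),red=Q&((H<8)|(H>172))&(S>150),whitebars=Q&(S<60)&(V>150)&(z>.035)&(z<.06)).items():
        k,l,st,_=cv2.connectedComponentsWithStats(m.astype(np.uint8))
        for i in range(1,k):
            if st[i,4]>15:
                P=C[l==i]; print(nm,st[i].tolist(),rect(P),'z',np.percentile(P[:,2],[5,50,95]).round(4))
E
```

```text
top bench z 0.0005432889369282323
arms [200, 261, 8, 28, 165] (array([462.3, 277.3]), array([12.8, 59.4]), 88.7) z [0.0725 0.0859 0.0923]
plinth [200, 262, 18, 32, 298] (array([463. , 277.9]), array([33.5, 70.9]), 87.1) z [0.0238 0.0362 0.0406]
crosstop [198, 269, 7, 8, 52] (array([462.7, 277.7]), array([12.3, 15.6]), 88.5) z [0.103  0.11   0.1142]
yellow [354, 192, 66, 66, 1904] (array([ 458.3, -107.7]), array([144.6, 374.1]), 77.7) z [0.0809 0.0851 0.0892]
red [383, 218, 6, 19, 71] (array([ 567.8, -130.4]), array([11.4, 38. ]), 86.1) z [0.0571 0.0693 0.0734]
whitebars [305, 199, 11, 42, 215] (array([592.5,  41.9]), array([16. , 99.8]), 82.3) z [0.0438 0.0484 0.0525]
whitebars [332, 202, 10, 42, 241] (array([583.9, -20.1]), array([13.2, 99.2]), 82.5) z [0.0441 0.0483 0.0519]
whitebars [298, 206, 10, 4, 19] (array([623.3,  58.6]), array([21.7,  5.2]), 74.3) z [0.0354 0.0368 0.0414]
side bench z -0.0007091873319567954
arms [207, 190, 23, 14, 186] (array([462.3, 275.2]), array([18.2, 60.7]), 88.7) z [0.0694 0.0819 0.0954]
arms [217, 214, 13, 19, 145] (array([408.1, 165.3]), array([66.2
[... 305 characters left out ...]
 array([36.4, 72.1]), 87.0) z [0.023  0.0341 0.0399]
plinth [228, 229, 8, 4, 29] (array([436.6, 178.5]), array([14.7, 17.8]), 57.2) z [0.0318 0.0347 0.037 ]
crosstop [214, 186, 8, 7, 35] (array([461.3, 274.5]), array([17.1, 16.6]), 87.2) z [0.1008 0.1069 0.1101]
crosstop [219, 210, 8, 8, 38] (array([ 173.8, -244.5]), array([965.9,  15.2]), 60.3) z [0.1016 0.1082 0.111 ]
red [348, 258, 16, 11, 132] (array([ 282.1, -374.4]), array([899.2,  34.5]), 39.9) z [0.043  0.0639 0.0704]
whitebars [296, 223, 34, 14, 115] (array([592.3,  47.6]), array([35.3, 99.1]), 82.5) z [0.0364 0.0468 0.0491]
whitebars [309, 235, 35, 15, 122] (array([582.4, -21.2]), array([16.9, 98.6]), 81.9) z [0.0447 0.0471 0.0492]
```

```bash
python3 - <<'E'
from h import *
n="top";p=cv2.imread(f'pics/{n}0.png'); h=cv2.cvtColor(p,cv2.COLOR_BGR2HSV); H,S,V=[h[...,i] for i in range(3)]
v,u=np.mgrid[0:480,0:640]; box=(u>350)&(u<425)&(v>188)&(v<270)
m=(box&(H>22)&(H<34)&(S>150)&(V>120)).astype(np.uint8)
cs,hi=cv2.findContours(m,cv2.RETR_CCOMP,cv2.CHAIN_APPROX_NONE)
for c,hh in zip(cs,hi[0]):
    if len(c)>60:
        P=ray(n,c[:,0],.085)
        if hh[3]<0: print('guard',rect(P))
        else:
            print('hole',rect(P),cv2.minEnclosingCircle((P[:,:2]*1000).astype(np.float32)))
r=box&((H<8)|(H>172))&(S>130)
P=ray(n,np.argwhere(r)[:,::-1],.070); print('knob all',rect(P))
d=np.load('pics/top0.npy');C=cloud(n,d); t=((box&(C[...,2]>.062)&(C[...,2]<.078)&((H<8)|(H>172)|(S<90)))).astype(np.uint8)
k,l,st,_=cv2.connectedComponentsWithStats(t); i=1+st[1:,4].argmax()
P=ray(n,np.argwhere(l==i)[:,::-1],.070)[:,:2]; q=P-P.mean(0); w,U=np.linalg.eigh(q.T@q); print('knob top',st[i],P.mean(0),np.degrees(np.arctan2(*U[::-1,1])),rect(P))
# bar edges in clamp axes
a=np.radians(-7.6); X=np.array([np.cos(a),np.sin(a)]);Y=np.array([-X[1],X[0]])
for bx in((300,318,195,245),(327,345,195,248)):
    b=(u>bx[0])&(u<bx[1])&(v>bx[2])&(v<bx[3])&(S<60)&(V>140)&(C[...,2]>.043)
    P=ray(n,np.argwhere(b)[:,::-1],.048)[:,:2]; print('bar X',np.percentile(P@X,[1,99]).round(4),'Y',np.percentile(P@Y,[4,96]).round(4))
print('X,Y of fence? axes',X,Y)
E
```

```text
guard (array([ 568.2, -132.2]), array([137.4, 137.6]), 82.4)
hole (array([ 569.4, -132.7]), array([108.1, 108.6]), 42.8) ((568.4716186523438, -132.7478485107422), 55.331607818603516)
knob all (array([ 565.2, -131.1]), array([12. , 43.1]), 80.8)
knob top [383 217   7  18 100] [ 0.56813348 -0.13130939] 171.69684712138357 (array([ 568.4, -131.3]), array([12.4, 40.7]), 82.1)
bar X [0.5322 0.6303] Y [0.1122 0.123 ]
bar X [0.5327 0.6298] Y [0.0512 0.0635]
X,Y of fence? axes [ 0.99121554 -0.13225639] [0.13225639 0.99121554]
```

step_arm(
  moves=[
    [[0.9, -1.6, 0, 0.04, 4], [1.6, -3, 0, 0.04, 4], [2.1, -4, 0, 0.04, 4], [2.2, -4.2, 0, 0.04, 4], [2.2, -4.2, 0, 0.04, 4], [2.2, -4.2, 0, 0.04, 4], [2.2, -4.2, 0, 0.04, 4], [2.1, -4, 0, 0.04, 4], [1.6, -3, 0, 0.04, 4], [0.8, -1.2, 0, 0.04, 4]],
  ],
)

```text
clock: 1.1
tool_pos: [0.4627, 0.2739, 0.2265]
orientation: [180.0, 0.0, -1.9]
force: [0.8, 0.3, -0.6]
opening: 0.04
gripper_force: 0.0
```

step_arm(
  moves=[
    [[0, 0, 0, 0, 4], [0, 0, 0, 0, 4]],
  ],
)

```text
clock: 1.3
tool_pos: [0.4621, 0.2765, 0.2263]
orientation: [180.0, 0.0, -2.0]
force: [0.8, 0.5, -0.3]
opening: 0.0399
gripper_force: 0.0
```

step_arm(
  moves=[
    [[0, 0, -1.5, 0, 4], [0, 0, -2.5, 0, 4], [0, 0, -2.5, 0, 4], [0, 0, -2.5, 0, 4], [0, 0, -2.5, 0, 4], [0, 0, -2, 0, 4], [0, 0, -1.5, 0, 4], [0, 0, -1, 0, 4], [0, 0, -0.7, 0, 4], [0, 0, 0, 0, 4]],
  ],
)

```text
clock: 2.3
tool_pos: [0.4617, 0.2769, 0.0589]
orientation: [179.9, 0.0, -1.9]
force: [-0.9, -0.2, -0.3]
opening: 0.0396
gripper_force: 0.0
```

```bash
python3 - <<'E'
from h import *
p,d=snap("side","s1"); q,_=snap("top","t1")
a=cv2.resize(p[120:250,150:290],None,fx=4,fy=4); b=cv2.resize(q[220:330,160:260],None,fx=2.4,fy=4.727)
cv2.imwrite('pics/z4.png',np.hstack([a,b]))
o=ctrl.get_obs(); print(o['tool_pos'],o['force'])
E
```

```text
[0.46229744 0.2772035  0.06003098] [ 0.1792406  -0.30364668 -0.45874426]
```

View pics/z4.png

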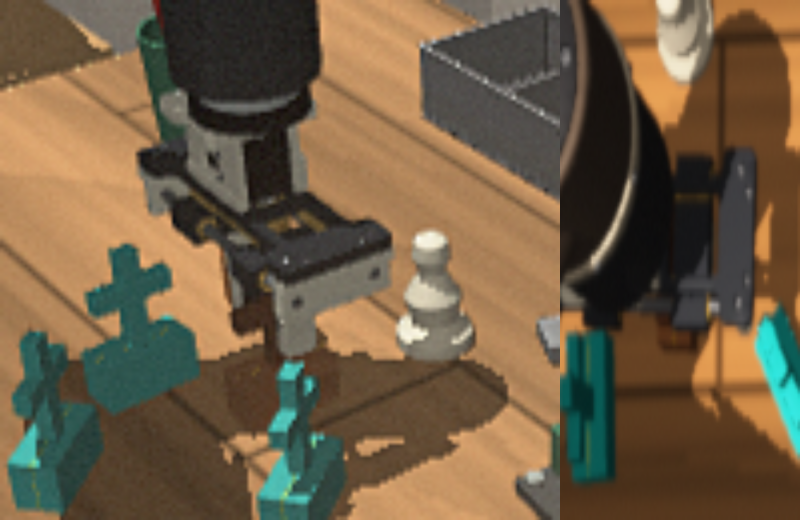

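The fingers straddle the cross (finger at about (295,330) in the crop) and stay clear of the look-alikes and the figurine. Closing.

step_arm(
  moves=[
    [[0, 0, 0, 0, 2], [0, 0, 0, 0, 1.5], [0, 0, 0, 0, 0.6], [0, 0, 0, 0, 0.6], [0, 0, 0, 0, 0.6], [0, 0, 0, 0, 0.6]],
  ],
)

```text
clock: 3.0
tool_pos: [0.4622, 0.2767, 0.0598]
orientation: [-180.0, -0.0, -1.9]
force: [-1.0, 0.4, 2.5]
opening: 0.0115
gripper_force: 30.0
```

step_arm(
  moves=[
    [[0, 0, 0.5, 0, 0.6], [0, 0, 1, 0, 0.6], [0, 0, 2, 0, 0.6], [0, 0, 2, 0, 0.6], [0, 0, 2, 0, 0.6], [0, 0, 2, 0, 0.6], [0, 0, 2, 0, 0.6], [0, 0, 1, 0, 0.6], [0, 0, 0.5, 0, 0.6], [0, 0, 0, 0, 0.6]],
  ],
)

```text
clock: 4.0
tool_pos: [0.4621, 0.2768, 0.1899]
orientation: [-180.0, -0.0, -1.9]
force: [0.1, -0.9, -1.3]
opening: 0.0121
gripper_force: 30.0
```

step_arm(
  moves=[
    [[0.5, -1, 0, -0.01, 0.6], [0.9, -2, 0, -0.01, 0.6], [1.4, -3, 0, -0.01, 0.6], [1.7, -3.6, 0, -0.01, 0.6], [1.7, -3.7, 0, -0.01, 0.6], [1.8, -3.7, 0, -0.01, 0.6], [1.7, -3.6, 0, -0.01, 0.6], [1.4, -3, 0, -0.01, 0.6], [0.9, -2, 0, -0.01, 0.6], [0.5, -1.1, 0, -0.01, 0.6]],
  ],
)

```text
clock: 5.0
tool_pos: [0.587, 0.0073, 0.1881]
orientation: [179.9, 0.1, -7.8]
force: [0.5, 0.0, -1.0]
opening: 0.012
gripper_force: 30.0
```

step_arm(
  moves=[
    [[0, 0, -1, 0, 0.6], [0, 0, -2, 0, 0.6], [0, 0, -2, 0, 0.6], [0, 0, -1, 0, 0.6], [0, 0, -0.5, 0, 0.6], [0, 0, 0, 0, 0.6], [0, 0, 0, 0, 0.6]],
  ],
)

```text
clock: 5.7
tool_pos: [0.5876, 0.0101, 0.1252]
orientation: [-180.0, -0.1, -7.6]
force: [0.4, -0.4, -1.3]
opening: 0.0115
gripper_force: 30.0
```

```bash
python3 - <<'E'
from h import *
p,d=snap("side","s2")
a=cv2.resize(p[140:290,230:400],None,fx=4,fy=4); cv2.imwrite('pics/z5.png',a)
C=cloud("side",d); z=C[...,2]; h=cv2.cvtColor(p,cv2.COLOR_BGR2HSV); v,u=np.mgrid[0:480,0:640]
m=(u>290)&(u<345)&(v>190)&(v<245)&(h[...,0]<18)&(h[...,1]>80)&(z>.05)&(z<.13)&(abs(C[...,1]-.01)<.06)&(abs(C[...,0]-.587)<.06)
P=C[m]; print(m.sum(),rect(P),np.percentile(P[:,2],[2,50,98]))
o=ctrl.get_obs(); print(o['tool_pos'],o['force'],o['orientation'])
E
```

```text
558 (array([587.3,   6.2]), array([37.2, 74.7]), 78.6) [0.06685646 0.09392    0.11951491]
[0.5876745  0.01005075 0.1254198 ] [ 0.02391952 -0.31355688 -1.1558374 ] [-1.79974905e+02 -7.67879963e-02 -7.58049326e+00]
```

View pics/z5.png

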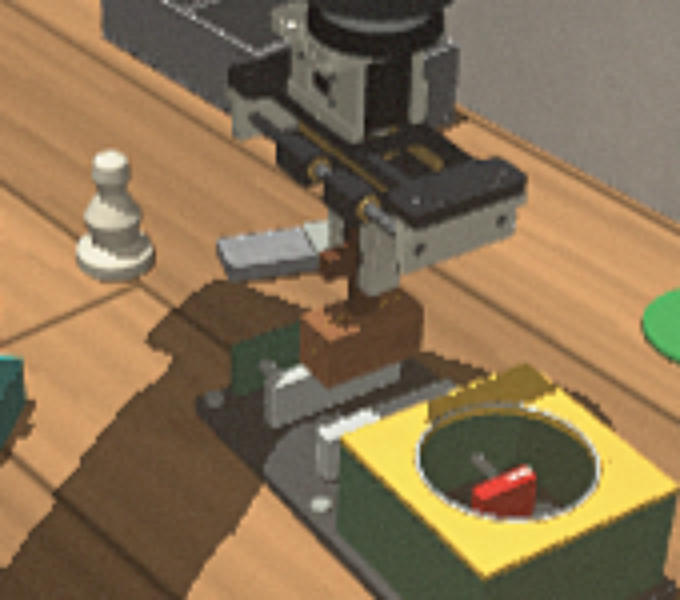

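The cross hangs straight over the gap, with the plinth at about (360,335) in the crop, between fence and jaw. Lowering.

step_arm(
  moves=[
    [[0, 0, -1, 0, 0.6], [0, 0, -1.2, 0, 0.6], [0, 0, -1.2, 0, 0.6], [0, 0, -0.8, 0, 0.6], [0, 0, -0.5, 0, 0.6], [0, 0, -0.3, 0, 0.6], [0, 0, 0, 0, 0.6], [0, 0, 0, 0, 0.6]],
  ],
)

```text
clock: 6.55
tool_pos: [0.5874, 0.0098, 0.0748]
orientation: [-180.0, -0.0, -7.6]
force: [0.2, -0.2, -1.3]
opening: 0.0119
gripper_force: 30.0
```

step_arm(
  moves=[
    [[0, 0, -0.1, 0, 0.6], [0, 0, -0.1, 0, 0.6], [0, 0, -0.1, 0, 0.6], [0, 0, 0, 0, 0.6]],
  ],
)

```text
clock: 6.95
tool_pos: [0.5873, 0.0098, 0.0718]
orientation: [-180.0, -0.0, -7.6]
force: [0.4, -0.3, 1.2]
opening: 0.0114
gripper_force: 30.0
```

step_arm(
  moves=[
    [[0, 0, 0, 0, 1.4], [0, 0, 0, 0, 1.8], [0, 0, 0, 0, 2.4], [0, 0, 0, 0, 3], [0, 0, 0, 0, 3.6], [0, 0, 0, 0, 3.6]],
  ],
)

```text
clock: 7.55
tool_pos: [0.5871, 0.0097, 0.0716]
orientation: [180.0, 0.0, -7.6]
force: [-1.1, 0.5, 0.4]
opening: 0.0348
gripper_force: 0.0
```

step_arm(
  moves=[
    [[0, 0, 0.5, 0, 3.6], [0, 0, 1, 0, 3.6], [0, 0, 2, 0, 3.6], [0, 0, 2, 0, 3.6], [0, 0, 2, 0, 3.6], [0, 0, 2, 0, 3.6], [0, 0, 1, 0, 3.6], [0, 0, 0.5, 0, 3.6], [0, 0, 0, 0, 3.6]],
  ],
)

```text
clock: 8.45
tool_pos: [0.5872, 0.0098, 0.1821]
orientation: [-180.0, -0.0, -7.6]
force: [0.1, -0.2, -0.7]
opening: 0.0359
gripper_force: 0.0
```

step_arm(
  moves=[
    [[-0.1, -0.9, 0, 0, 2.6], [-0.2, -2, 0, 0, 2.6], [-0.4, -2.8, 0, 0, 2.6], [-0.5, -2.8, 0, 0, 2.6], [-0.4, -2.8, 0, 0, 2.6], [-0.2, -2, 0, 0, 2.6], [-0.1, -0.9, 0, 0, 2.6], [0, 0, 0, 0, 2.6], [0, 0, 0, 0, 2.6]],
  ],
)

```text
clock: 9.35
tool_pos: [0.5679, -0.1322, 0.181]
orientation: [180.0, 0.0, -7.6]
force: [0.5, -0.0, -0.0]
opening: 0.0261
gripper_force: 0.0
```

```bash
python3 - <<'E'
from h import *
d=np.load('pics/top0.npy'); C=cloud("top",d)
p=cv2.imread('pics/top0.png')
k=np.array([.5682,-.1322])
r=np.hypot(*(C[...,:2]-k).transpose(2,0,1)); r[:, :300]=9
for zz in (.09,.1): 
    m=(C[...,2]>zz)&(r<.3)&(C[...,2]<.3); v,u=np.argwhere(m)[r[m].argmin()]; print(zz,r[m].min(),u,v,C[v,u])
q,dd=snap("top","t3"); s,ds=snap("side","s3")
C=cloud("side",ds); h=cv2.cvtColor(s,cv2.COLOR_BGR2HSV); v,u=np.mgrid[0:480,0:640]
m=(u>285)&(u<345)&(v>170)&(v<245)&(h[...,0]<18)&(h[...,1]>80)&(C[...,2]>.02)&(C[...,2]<.13)&(abs(C[...,1]-.01)<.05)&(abs(C[...,0]-.587)<.06)
print(m.sum(),rect(C[m]),C[m][:,2].max())
cv2.imwrite('pics/z6.png',np.hstack([cv2.resize(s[150:300,270:410],(420,450)),cv2.resize(q[180:280,280:360],(360,450))]))
o=ctrl.get_obs(); print(o['tool_pos'],o['joint_pos'],o['moment'])
E
```

```text
0.09 0.04980689992566313 392 245 [ 0.51908429 -0.14046885  0.09120196]
0.1 0.1538060330950672 417 162 [ 0.70494687 -0.20260305  0.10725514]
570 (array([591.3,  11.5]), array([43.8, 82.3]), 81.0) 0.12292964319634925
[ 0.56816715 -0.13159892  0.18130969] [ 6.15501839e+00  1.39157157e+01 -1.48886099e+01 -7.17109321e-03
 -6.12148735e+01  7.62772103e+01] [-0.04294703  0.00664198 -0.00927174]
```

View pics/z6.png

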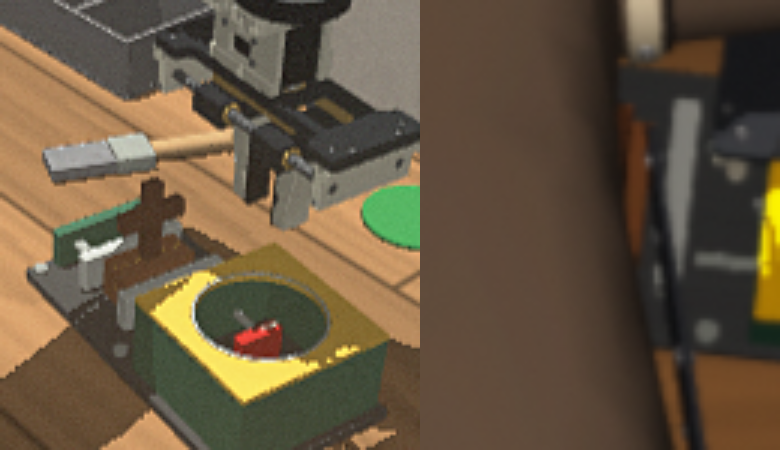

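The cross stands upright in the clamp at about (150,240) in the crop, between fence and jaw. The nearest tall object is the tin, 154 mm from the knob axis, so there is room to turn. Going down on the knob.

step_arm(
  moves=[
    [[0, 0, -1.5, 0, 2.6], [0, 0, -2, 0, 2.6], [0, 0, -2, 0, 2.6], [0, 0, -2, 0, 2.6], [0, 0, -2, 0, 2.6], [0, 0, -1.6, 0, 2.6], [0, 0, -1.2, 0, 2.6], [0, 0, -1, 0, 2.6], [0, 0, -0.5, 0, 2.6], [0, 0, 0, 0, 2.6]],
  ],
)

```text
clock: 10.45
tool_pos: [0.5679, -0.1321, 0.0431]
orientation: [180.0, 0.0, -7.6]
force: [0.4, -0.6, -0.1]
opening: 0.0262
gripper_force: 0.0
```

step_arm(
  moves=[
    [[0, 0, 0, 0, 2], [0, 0, 0, 0, 1.5], [0, 0, 0, 0, 0.6], [0, 0, 0, 0, 0.6], [0, 0, 0, 0, 0.6], [0, 0, 0, 0, 0.6]],
  ],
)

```text
clock: 11.05
tool_pos: [0.5683, -0.1341, 0.0443]
orientation: [179.9, -0.0, -7.6]
force: [0.2, -10.1, 0.4]
opening: 0.0118
gripper_force: 30.0
```

```bash
python3 -c "
from h import *
o=ctrl.get_obs(); print(o)"
```

```text
{'clock': 11.05, 'joint_pos': array([  5.975546  ,  22.3256481 , -23.64712246,   0.15235274,
       -44.00719583,  76.29998034]), 'qvel': array([-0.10849589, -0.01245498,  0.18837655,  0.06371449, -0.06645079,
       -0.07220593]), 'tau': array([ 5.89188516e+00, -5.33955467e+01,  2.21844184e+01,  2.59680122e+00,
        2.11463026e-01, -9.46169486e-03]), 'tool_pos': array([ 0.5682762 , -0.13406635,  0.0442852 ]), 'orientation': array([ 1.79901848e+02, -4.44429231e-02, -7.61487397e+00]), 'force': array([  0.24966937, -10.06935101,   0.36912202]), 'moment': array([-3.81341847, -0.28137293,  0.02105913]), 'gripper_force': 29.996788501739502, 'opening': 0.011831692286376552}
```

step_arm(
  moves=[
    [[0, -0.1, 0, 0, 0.6], [0, -0.1, 0, 0, 0.6], [0, 0, 0, 0, 0.6], [0, 0, 0, 0, 0.6]],
  ],
)

```text
clock: 11.45
tool_pos: [0.5683, -0.1343, 0.0443]
orientation: [180.0, -0.0, -7.6]
force: [-1.9, -1.1, 6.0]
opening: 0.0118
gripper_force: 30.0
```

```bash
python3 -c "
from h import *
o=ctrl.get_obs(); print(o['force'],o['moment'],o['tool_pos'],o['orientation'])"
```

```text
[-1.93589282 -1.05221374  6.02121681] [-0.2263119   0.72042647 -0.04160812] [ 0.56833268 -0.13426958  0.04426498] [ 1.79998095e+02 -4.11428729e-02 -7.59501502e+00]
```

step_arm(
  moves=[
    [[0, 0, 0.1, -0.05, 0.6], [0, 0, 0, -0.1, 0.6], [0, 0, 0, -0.1, 0.6], [0, 0, 0, -0.1, 0.6], [0, 0, 0, -0.1, 0.6], [0, 0, 0, -0.05, 0.6], [0, 0, 0, 0, 0.6], [0, 0, 0, 0, 0.6]],
  ],
)

```text
clock: 12.25
tool_pos: [0.5683, -0.1341, 0.0443]
orientation: [-180.0, -0.0, -36.2]
force: [2.5, -0.3, -4.2]
opening: 0.0117
gripper_force: 30.0
```

```bash
cat > ob.py <<'E'
from h import *
o=ctrl.get_obs(); print(o['clock'],o['force'].round(2),o['moment'].round(3),o['tool_pos'].round(4),'yaw',o['orientation'][2].round(2),'turned rad',np.radians(-7.8-o['orientation'][2]).round(3),o['opening'])
E
python3 ob.py
```

```text
12.25 [ 2.54 -0.28 -4.24] [-0.326 -0.805 -0.2  ] [ 0.5683 -0.1341  0.0443] yaw -36.18 turned rad 0.495 0.011676100704061613
```

step_arm(
  moves=[
    [[0, 0, 0, -0.1, 0.6], [0, 0, 0, -0.1, 0.6], [0, 0, 0, -0.1, 0.6], [0, 0, 0, -0.1, 0.6], [0, 0, 0, -0.1, 0.6], [0, 0, 0, -0.1, 0.6], [0, 0, 0, -0.1, 0.6], [0, 0, 0, -0.05, 0.6], [0, 0, 0, 0, 0.6], [0, 0, 0, 0, 0.6]],
  ],
)

```text
clock: 13.25
tool_pos: [0.5685, -0.134, 0.0444]
orientation: [-180.0, 0.0, -79.1]
force: [4.1, -0.0, -7.2]
opening: 0.0113
gripper_force: 30.0
```

```bash
python3 ob.py
```

```text
13.25 [ 4.06 -0.01 -7.24] [ 0.17  -1.517 -0.113] [ 0.5685 -0.134   0.0444] yaw -79.11 turned rad 1.245 0.011333256687370698
```

step_arm(
  moves=[
    [[0, 0, -0.05, -0.05, 0.6], [0, 0, 0, -0.05, 0.6], [0, 0, 0, -0.05, 0.6], [0, 0, 0, -0.05, 0.6]],
  ],
)

```text
clock: 13.65
tool_pos: [0.5686, -0.134, 0.0444]
orientation: [-179.9, 0.0, -90.7]
force: [2.7, 1.5, -3.3]
opening: 0.0119
gripper_force: 30.0
```

```bash
python3 ob.py
```

```text
13.65 [ 2.7   1.54 -3.33] [ 0.399 -1.023  0.214] [ 0.5686 -0.134   0.0444] yaw -90.65 turned rad 1.446 0.011872875970552236
```

step_arm(
  moves=[
    [[0, 0, 0, -0.05, 0.6], [0, 0, 0, -0.05, 0.6], [0, 0, 0, -0.05, 0.6]],
  ],
)

```text
clock: 13.95
tool_pos: [0.5687, -0.134, 0.0444]
orientation: [-179.9, 0.0, -99.2]
force: [2.4, 1.1, -2.8]
opening: 0.0117
gripper_force: 30.0
```

```bash
python3 ob.py; python3 - <<'E'
from h import *
d=snap("side","s4")[1]; p=cv2.imread('pics/s4.png'); cv2.imwrite('pics/z7.png',cv2.resize(p[170:300,270:410],(700,600)))
E
```

```text
13.95 [ 2.43  1.08 -2.79] [ 0.408 -1.092  0.191] [ 0.5687 -0.134   0.0444] yaw -99.25 turned rad 1.596 0.011746995271042667
```

View pics/z7.png

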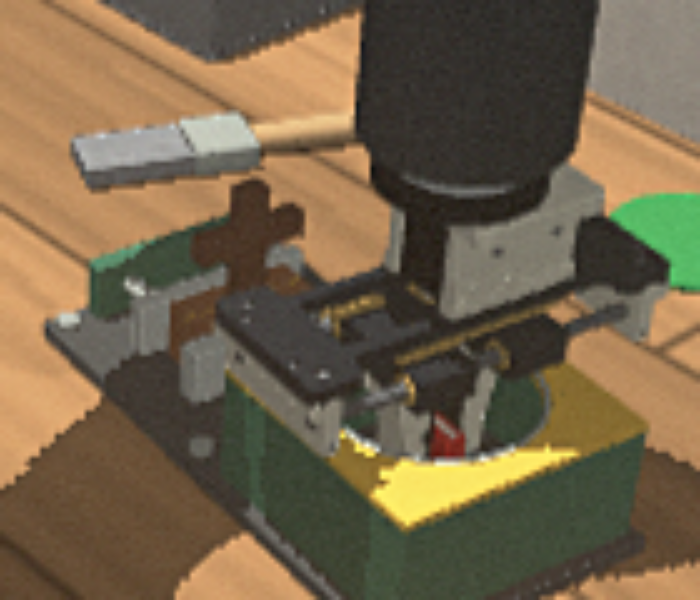

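The jaw has reached the plinth, the cross is upright, and little gap is left to the fence. While turning the moment reads about +0.2 N m, which is friction alone. From here I take smaller steps.

step_arm(
  moves=[
    [[0, 0, 0, -0.05, 0.6], [0, 0, 0, -0.05, 0.6]],
  ],
)

```text
clock: 14.2
tool_pos: [0.5687, -0.134, 0.0443]
orientation: [-179.9, 0.0, -104.9]
force: [3.5, 0.7, -3.7]
opening: 0.0119
gripper_force: 30.0
```

```bash
python3 ob.py
```

```text
14.2 [ 3.45  0.68 -3.73] [ 0.415 -1.151  0.199] [ 0.5687 -0.134   0.0443] yaw -104.94 turned rad 1.695 0.011855662978440795
```

step_arm(
  moves=[
    [[0, 0, 0, -0.03, 0.6], [0, 0, 0, -0.03, 0.6]],
  ],
)

```text
clock: 14.4
tool_pos: [0.5687, -0.134, 0.0443]
orientation: [-179.9, 0.0, -108.4]
force: [4.1, 2.0, -3.7]
opening: 0.012
gripper_force: 30.0
```

```bash
python3 ob.py
```

```text
14.4 [ 4.06  1.98 -3.75] [ 0.732 -1.381  0.184] [ 0.5687 -0.134   0.0443] yaw -108.43 turned rad 1.756 0.011973899133713592
```

step_arm(
  moves=[
    [[0, 0, 0, -0.03, 0.6], [0, 0, 0, -0.03, 0.6]],
  ],
)

```text
clock: 14.6
tool_pos: [0.5687, -0.1341, 0.0443]
orientation: [-179.9, 0.0, -112.0]
force: [4.3, 2.3, -3.4]
opening: 0.0119
gripper_force: 30.0
```

```bash
python3 ob.py
```

```text
14.6 [ 4.34  2.34 -3.44] [ 0.974 -1.614  0.216] [ 0.5687 -0.1341  0.0443] yaw -111.96 turned rad 1.818 0.011940406923148092
```

step_arm(
  moves=[
    [[0, 0, 0, -0.03, 0.6], [0, 0, 0, -0.03, 0.6]],
  ],
)

```text
clock: 14.8
tool_pos: [0.5687, -0.1341, 0.0443]
orientation: [-179.9, 0.0, -115.4]
force: [4.2, 3.1, -1.6]
opening: 0.0117
gripper_force: 30.0
```

```bash
python3 ob.py
```

```text
14.8 [ 4.17  3.14 -1.56] [ 1.057 -1.766  0.194] [ 0.5687 -0.1341  0.0443] yaw -115.43 turned rad 1.878 0.01169193662671258
```

step_arm(
  moves=[
    [[0, 0, 0, -0.03, 0.6], [0, 0, 0, -0.03, 0.6]],
  ],
)

```text
clock: 15.0
tool_pos: [0.5687, -0.1341, 0.0443]
orientation: [-179.9, 0.0, -118.9]
force: [4.2, 3.0, -2.4]
opening: 0.0118
gripper_force: 30.0
```

```bash
python3 ob.py
```

```text
15.0 [ 4.21  2.96 -2.39] [ 1.051 -1.741  0.264] [ 0.5687 -0.1341  0.0443] yaw -118.87 turned rad 1.938 0.01183344773007159
```

step_arm(
  moves=[
    [[0, 0, 0, -0.03, 0.6], [0, 0, 0, -0.03, 0.6]],
  ],
)

```text
clock: 15.2
tool_pos: [0.5687, -0.1341, 0.0443]
orientation: [-179.9, 0.0, -122.3]
force: [4.5, 3.7, -2.2]
opening: 0.0119
gripper_force: 30.0
```

```bash
python3 ob.py
```

```text
15.2 [ 4.48  3.7  -2.2 ] [ 1.074 -1.759  0.291] [ 0.5687 -0.1341  0.0443] yaw -122.3 turned rad 1.998 0.011949159670578855
```

step_arm(
  moves=[
    [[0, 0, 0, -0.03, 0.6]],
  ],
)

```text
clock: 15.3
tool_pos: [0.5687, -0.1341, 0.0443]
orientation: [-179.9, 0.0, -124.0]
force: [5.1, 2.5, -2.1]
opening: 0.0116
gripper_force: 30.0
```

```bash
python3 ob.py
```

```text
15.3 [ 5.08  2.52 -2.08] [ 1.028 -1.765  0.227] [ 0.5687 -0.1341  0.0443] yaw -124.02 turned rad 2.028 0.011619178142327456
```

step_arm(
  moves=[
    [[0, 0, 0, -0.03, 0.6]],
  ],
)

```text
clock: 15.4
tool_pos: [0.5687, -0.1341, 0.0443]
orientation: [-180.0, 0.0, -125.7]
force: [4.1, 2.7, -2.1]
opening: 0.0117
gripper_force: 30.0
```

```bash
python3 ob.py
```

```text
15.4 [ 4.07  2.75 -2.06] [ 0.913 -1.827  0.242] [ 0.5687 -0.1341  0.0443] yaw -125.73 turned rad 2.058 0.011696383855864332
```

The readings scatter by about 0.03 N m, so I'll average several while holding.

```bash
cat > av.py <<'E'
from h import *
M=[]
for i in range(12):
    viewer.snapshot("side"); o=ctrl.get_obs(); M.append([o['moment'][2],o['orientation'][2]])
M=np.array(M); print(M.mean(0),M.std(0),M[:,0].round(3),'turned',np.radians(-7.8-M[:,1].mean()))
E
python3 av.py
```

```text
[ 1.18393315e-01 -1.25700485e+02] [0.0376041  0.04562385] [0.212 0.118 0.135 0.131 0.096 0.078 0.162 0.067 0.101 0.123 0.096 0.101] turned 2.0577516492585755
```

step_arm(
  moves=[
    [[0, 0, 0, -0.02, 0.6], [0, 0, 0, -0.02, 0.6]],
  ],
)

```text
clock: 16.2
tool_pos: [0.5688, -0.1341, 0.0443]
orientation: [-179.9, 0.0, -128.0]
force: [4.2, 1.9, -1.8]
opening: 0.0122
gripper_force: 30.1
```

```bash
python3 av.py
```

```text
[   0.2071877  -127.97910045] [0.03454126 0.03027231] [0.29  0.23  0.159 0.194 0.195 0.241 0.216 0.197 0.18  0.166 0.193 0.225] turned 2.0975209949359996
```

step_arm(
  moves=[
    [[0, 0, 0, -0.01, 0.6]],
  ],
)

```text
clock: 16.9
tool_pos: [0.5688, -0.1341, 0.0443]
orientation: [-179.9, 0.0, -128.5]
force: [4.6, 2.3, -2.9]
opening: 0.0114
gripper_force: 30.1
```

```bash
python3 ob.py
```

```text
16.9 [ 4.62  2.26 -2.92] [ 1.004 -1.808  0.273] [ 0.5688 -0.1341  0.0443] yaw -128.54 turned rad 2.107 0.01140174861062953
```

step_arm(
  moves=[
    [[0, 0, 0, -0.01, 0.6]],
  ],
)

```text
clock: 17.0
tool_pos: [0.5687, -0.1341, 0.0443]
orientation: [-180.0, 0.0, -129.1]
force: [5.2, 2.0, -2.4]
opening: 0.0114
gripper_force: 30.1
```

```bash
python3 ob.py
```

```text
17.0 [ 5.19  1.97 -2.38] [ 0.993 -1.796  0.302] [ 0.5687 -0.1341  0.0443] yaw -129.12 turned rad 2.117 0.011369242983142404
```

step_arm(
  moves=[
    [[0, 0, 0, -0.01, 0.6]],
  ],
)

```text
clock: 17.1
tool_pos: [0.5688, -0.1341, 0.0443]
orientation: [-179.9, 0.0, -129.7]
force: [4.7, 3.8, -2.8]
opening: 0.0118
gripper_force: 30.1
```

```bash
python3 ob.py
```

```text
17.1 [ 4.68  3.81 -2.81] [ 0.928 -1.8    0.32 ] [ 0.5688 -0.1341  0.0443] yaw -129.7 turned rad 2.127 0.01184475633811389
```

At 2.127 rad the averaged moment is about 0.30 N m while moving, which means about 13 N. Releasing and retreating straight up.

step_arm(
  moves=[
    [[0, 0, 0, 0, 0.6], [0, 0, 0, 0, 0.6], [0, 0, 0, 0, 1.4], [0, 0, 0, 0, 1.8], [0, 0, 0, 0, 2.4], [0, 0, 0, 0, 2.6], [0, 0, 0, 0, 2.6]],
  ],
)

```text
clock: 17.8
tool_pos: [0.5677, -0.1344, 0.044]
orientation: [180.0, -0.0, -129.7]
force: [-0.9, 0.2, 1.0]
opening: 0.0258
gripper_force: 0.0
```

step_arm(
  moves=[
    [[0, 0, 0.5, 0, 2.6], [0, 0, 1, 0, 2.6], [0, 0, 2, 0, 2.6], [0, 0, 2, 0, 2.6], [0, 0, 2.5, 0, 2.6], [0, 0, 2.5, 0, 2.6], [0, 0, 2.5, 0, 2.6], [0, 0, 2, 0, 2.6], [0, 0, 1, 0, 2.6], [0, 0, 0, 0, 2.6]],
  ],
)

```text
clock: 18.8
tool_pos: [0.5688, -0.1343, 0.206]
orientation: [-179.9, 0.1, -129.6]
force: [-0.1, 0.2, -0.3]
opening: 0.0261
gripper_force: 0.0
```

```bash
python3 ob.py; python3 - <<'E'
from h import *
p,d=snap("side","s5"); cv2.imwrite('pics/z8.png',cv2.resize(p[150:300,250:410],(640,600)))
h=cv2.cvtColor(p,cv2.COLOR_BGR2HSV); v,u=np.mgrid[0:480,0:640]
r=(u>330)&(u<380)&(v>245)&(v<285)&((h[...,0]<8)|(h[...,0]>172))&(h[...,1]>130)&(h[...,2]>150)
P=ray("side",np.argwhere(r)[:,::-1],.070)[:,:2]; print(r.sum(),rect(P))
E
```

```text
18.8 [-0.12  0.2  -0.27] [ 0.079 -0.15  -0.05 ] [ 0.5688 -0.1343  0.206 ] yaw -129.64 turned rad 2.127 0.026140572947308496
7 (array([ 566.2, -128.9]), array([28.2,  1.1]), 50.8)
```

View pics/z8.png

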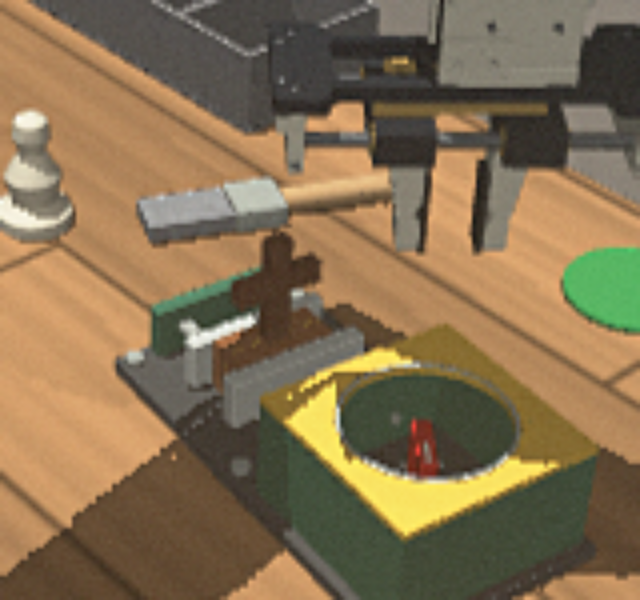

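The plinth is held between jaw and fence, with the cross upright at about (275,290) in the crop. The knob still points along about -129°, where I left it, and the gripper is clear. Handing in.

```bash
python3 -c "
from plant import close_job; print(close_job())"
```

```text
the job is handed in; nothing more can be done
None
```

The cross stands upright in the clamp, pressed against the fence with about 13 N (estimated from the knob torque), and the job was handed in at about 19 s with the gripper clear.

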